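# Present a milling ball on its tray for inspection

### The job

Two small trays stand part way under the low clear dust hood: take the one with the loose milling ball in its pocket by its upright handle, draw it straight out from under the hood without losing the ball, and carry it to the square inspection pad. Finish while still holding it there: level and still, the ball over the middle of the pad, the tray's underside about 10 cm above the pad and touching nothing but the gripper. The ball must stay in its pocket all the way; leave the empty tray and everything else on the counter where it is.

Things in the scene. Friction and masses are not known exactly. Their poses are not given: they have to be found in the camera images.
- tray: the tray that carries the ball, in either the left or the right bay: flat metal tray 140 x 75 mm, 6 mm thick, 180 g (135 to 235 g), on the counter, its far half under the hood. An upright handle plate stands on its near end, outside the hood; a round pocket is in its far half. Origin: middle of the underside; x runs from handle to pocket, z up
- tray_grip (a point): grip point in that tray's handle plate, 50 mm towards -x from the tray's middle, 48 mm above its underside. The plate is 12 mm thick (along tray x), 60 mm wide (along y), its top 62 mm above the tray's underside. Its flat faces look along tray x
- tray_pocket (a point): middle of that tray's round pocket (20 mm across, 2.5 mm deep), 35 mm towards +x from the tray's middle, so 85 mm from the handle; the point is 16 mm above the tray's underside, where the centre of a ball lying in the middle is
- spare: the empty tray in the other bay, of the same make and size; to be left alone. Same origin and axes
- ball_center (a point): centre of the loose ceramic milling ball, 25 mm in diameter, about 31 g. It lies in the pocket with about 2 mm of play; it rolls out over the 2.5 mm rim if the tray tips by more than about 35 degrees, or is jerked or knocked
- hood: fixed dust hood, 100 mm deep (x), 210 mm wide (y): three upright walls, two bays 90 mm wide, clear flat roof 42 to 48 mm above the counter; no floor, open front (-x) and back. Handles stand 60 to 75 mm before the roof's front edge; a 75 mm pull along hood -x clears it. Origin: middle of footprint, on the counter; x points in. Stands left or right, yaw within 0.2 rad
- pad: fixed square inspection pad, 140 x 140 mm, top 6 mm above the counter, with a low light bar 30 mm high along its far (+x) edge, 72 to 94 mm from the middle. Origin: middle of the pad's underside, on the counter. It stands on the other side from the hood
- vial1: small glass vial with a cap, 22 mm across, 45 mm tall, standing between the hood and the pad; a bystander. Origin under its centre
- vial2: another such vial, 45 mm tall; a bystander. Origin under its centre
- vial3: another such vial, 45 mm tall; a bystander. Origin under its centre
- infusion: standing infusion bottle, 56 mm across, 110 mm tall, at the back; a bystander. Origin under its centre
- tin: flat round ointment tin, 44 mm across, 18 mm tall, near the vials; a bystander. Origin under its centre
- pot: low screw-top pot, 54 mm across, 50 mm tall, far to the left; a bystander. Origin under its centre
- carton: small medicine carton 50 x 85 x 50 mm at the back; a bystander. Origin under its centre
Not all that is in view belongs to the job. What is shaped like the tray but yellow is not meant.

How it is judged (in metres and radians):
On the way:
1. the tray with the ball is drawn clear of the hood's front (x of tray_pocket in the frame of hood below -0.085 m), for 0.1 s.
At the end, for the whole second after the job is handed in: The gripper still holds the tray and nothing else carries it: its underside 50 to 160 mm above the counter, level within 8 degrees, still (under 20 mm/s and 0.15 rad/s), the ball in its pocket and within 30 mm of the pad's middle seen from above (horizontal distance between ball_center and pad below 0.03 m and height (world z) of tray between 0.05 and 0.16 m and angle between tray's own z axis and vertical below 0.14 rad and distance between ball_center and tray_pocket below 0.008 m and contact force between the fingers and tray above 1 N and contact force between tray and pad below 0.1 N and contact force between tray and hood below 0.1 N and contact force between tray and spare below 0.1 N and contact force between tray and vial1 below 0.1 N and contact force between tray and vial2 below 0.1 N and contact force between tray and vial3 below 0.1 N and contact force between tray and infusion below 0.1 N and contact force between tray and tin below 0.1 N and contact force between tray and pot below 0.1 N and contact force between tray and carton below 0.1 N and linear speed of tray below 0.02 m/s and angular speed of tray below 0.15 rad/s); the arm keeps its last pose, push and grip.
It fails at once if the ball leaves its pocket (12 mm from the pocket's middle) (distance between ball_center and tray_pocket above 0.012 m).
It fails at once if the empty tray is moved more than 25 mm or lifted or tipped (distance of spare from where it was at the start of the episode above 0.025 m or angle between spare's own z axis and vertical above 0.3 rad).
It fails at once if a bystander is moved more than 25 mm or knocked over (distance of any of vial1, vial2, vial3, infusion, tin, pot, carton from where it was at the start of the episode above 0.025 m or angle between any of vial1, vial2, vial3, infusion, tin, pot, carton's own z axis and vertical above 0.6 rad).
It also fails if it takes over 51 s, if anything falls off the work surface, if the arm or the gripper's body presses on something with over 40 N, if the wrist force passes 120 N, or if a joint passes its speed limit or range.

### The arm

A 6-joint arm with a two-finger parallel gripper is mounted at the origin on the work surface. World frame = base frame: x ahead of the robot, y to its left, z up, the work surface at z = 0. Lengths are in mm, angles in rad, forces in N, time in s.
With the tool pointing down it reaches from about 350 to 875 mm from the base axis. Payload 15.5 kg.
Tool frame: the origin (TCP) lies between the finger pads; the fingertips stand 22 mm ahead of it and the grasp point (between the pads) lies 3 mm ahead of it; z points along the fingers, y is the line along which they close (so a half turn about z gives the same grasp; the last joint's range is limited). The gripper opens to 85 mm and grips with 20 to 120 N. Pads are 22 mm wide; open, the fingers measure 114 mm over their backs; the gripper's body (76 mm by 85 mm) begins 54 mm behind the grasp point. The pads swing forward as they close: fully open they stand 13 mm farther back than shut.
Start: joints at [1.234, 0.494, 1.345, -0, 1.302, -0.096], TCP at [149.652, 606.82, 253.277] pointing down, gripper open.
Joint ranges: [-2.91, 2.91], [-0.82, 2.16], [0.22, 2.67], [-1.22, 4.37], [0.12, 2.79], [-3.08, 3.08]. Speed limits (rad/s): [1.89, 1.89, 2.57, 3.01, 3.01, 3.01].

### API

Orientations are given as [roll, pitch, yaw] about the fixed x, y, z axes, in that order (R = Rz(yaw) Ry(pitch) Rx(roll)).
In Python, from plant import read_state, grab_frame, camera_info, job_done, look_for, spot_point gives the robot as it stands.
- The arm moves only by the tool play_rows, never from a script. Its argument "commands" is a list of rows, each an object with "turn": the turn, a rotation vector about the tool's x, y, z in units of 5 degrees (1.0 is 5 degrees), a list of three; "dp": the shift along the tool's x, y, z in units of 30 mm (1.0 is 30 mm), a list of three; "gripper": the closure, from 0 (fully open) to 1 (shut). A call has 1 to 10 rows; each row is the pose to reach, as a shift and turn from the pose commanded when the call began, along the tool's axes at that moment; what a row does not reach only later rows make up. A row lasts 1/8 s, in which the tool goes at most 62.5 mm and 10.7 degrees, less where a joint would pass 70% of its speed; a pose out of reach is approached as far as the arm can. A call with a gripper value outside its range is refused whole. The fingers move at their own pace and stop on an object; "newtons" is the grip in N (left out, the last holds). Time passes only in rows, so rows that repeat a pose let the fingers close. It gives the time, the measured TCP pose, the force, the opening and the grip force at its end, in the units of the state.
- read_state(): the state, without advancing time (a new reading comes with each control period).
- grab_frame(name): name is "side" or "top"; returns the picture (400x640x3 uint8, blue, green, red); there is no depth.
- camera_info(name): a dict with "fx", "fy", "cx", "cy" (pixels), "R" (3x3) and "t" (3): a world point X has camera coordinates R X + t. Camera axes: x right, y down, z forward; pixel columns grow to the right and rows downward; lengths in mm; the calibration is good to about 2 mm. A picture is of the moment at which its call begins. camera_info takes no time and is no camera call.
- job_done(): hands the job in; it is judged then, once.
Trained networks look in the newest picture that a camera, given by its name, has taken for a name from the list of things; names that differ only in an ending like _2 or _b are one class to them, and where a whole thing is asked for, a point or a joint stands for the part that bears it (a point fixed in the world has none). Each returns a list of dicts, best first, with "p" (0 to 1); they miss things now and then, are a little off and sometimes report something else, mostly with a low value. They report only what shows in the picture. A call takes as long as a camera call. They do not tell look-alikes from the thing itself.
- look_for(camera, name): "pixel" ([column, row] in pixels, amid what is visible of it).
- spot_point(camera, name): "pixel" ([column, row] in pixels: a listed point, or the origin of a listed thing).
The state is a dict: "t": time; "joint_pos": joint angles; "dq": joint speeds; "effort": joint torques, N m; "position": TCP position; "eef_rot": TCP orientation; "wrist_force": force on the tool from outside, world axes, zero at the start; "wrist_torque": the same for the moment, N m; "width": finger opening in mm; "grip_force": force on a finger pad.
Only numpy, scipy, OpenCV 4.12 (cv2) and the standard library are available. Lean on these libraries where they do the work, as an engineer would, in place of code of your own. Each camera call takes 0.05 s, during which the arm holds its last target. There are 200 camera calls.

## Working session

There is one attempt and no reset: what is moved stays moved. The work goes in short steps, Python scripts to look and compute and a tool call to move; the robot and the scene stay as the last step left them, time stands still between calls to the robot, and variables do not carry over. Pictures are saved under pics/ and viewed, at most 10 in all, crops included, and the job is handed in when it is done.

Besides the shell and the picture viewer there is one more tool, called after "Request:" by a JSON object that holds its "api" and its "payload". play_rows: Moves the arm, as the interface text tells. Its arguments: {"type":"object","properties":{"commands":{"type":"array"},"newtons":{"type":"number"}},"required":["commands"]}

```bash
mkdir -p pics; cat > h.py <<'E'
import numpy as np, cv2
from plant import *
def ray(c,px):
    i=camera_info(c);R=np.array(i["R"]);t=np.array(i["t"])
    return -R.T@t, R.T@np.array([(px[0]-i["cx"])/i["fx"],(px[1]-i["cy"])/i["fy"],1])
def atz(c,px,z):
    o,d=ray(c,px);return o+d*(z-o[2])/d[2]
def proj(c,X):
    i=camera_info(c);p=np.array(i["R"])@np.array(X)+np.array(i["t"])
    return np.array([i["fx"]*p[0]/p[2]+i["cx"],i["fy"]*p[1]/p[2]+i["cy"]])
def tri(a,b):
    (o1,d1),(o2,d2)=ray(*a),ray(*b)
    s=np.linalg.lstsq(np.c_[d1,-d2],o2-o1,rcond=None)[0]
    p,q=o1+d1*s[0],o2+d2*s[1];return (p+q)/2,np.linalg.norm(p-q)
E
cat > a.py <<'E'
from h import *
np.set_printoptions(precision=1,suppress=True)
for c in("top","side"):
    cv2.imwrite(f"pics/{c}1.png",grab_frame(c))
    print(c,ray(c,(320,200))[0])
    for n,z in(("tray",0),("tray_grip",48),("tray_pocket",16),("ball_center",16),("spare",0),("hood",0),("pad",0),("vial1",0),("infusion",0),("tin",0),("pot",0),("carton",0)):
        for r in spot_point(c,n)[:4]: 
            if r["p"]>.2: print(c,n,round(r["p"],2),np.array(r["pixel"]),atz(c,r["pixel"],z)[:2])
s=read_state();print(s["t"],s["position"],s["eef_rot"],s["width"])
E
python3 a.py
```

```text
top [ 381.4   68.2 1157.6]
top tray 0.97 [451.5 304.4] [ 278.7 -292.9]
top tray 0.83 [375.5 280.7] [338.6 -86.3]
top tray 0.64 [460.3 199.5] [ 567.8 -325.6]
top tray 0.28 [328.1 119.6] [794.5  50.4]
top tray_grip 0.72 [382.4 299.4] [292.7 -97.8]
top tray_grip 0.64 [474.6 310. ] [ 269.8 -337.7]
top tray_grip 0.54 [263.6 176. ] [614.7 223.6]
top tray_pocket 0.93 [374.7 268.5] [371.7 -82. ]
top tray_pocket 0.86 [441.4 297.8] [ 297.  -261.2]
top tray_pocket 0.85 [462.9 187. ] [ 600.7 -328.5]
top ball_center 0.21 [183.4 193. ] [569.2 448.1]
top spare 0.73 [420.9 198.4] [ 568.9 -214.4]
top hood 0.66 [440.4 179. ] [ 625.6 -270.8]
top pad 0.85 [260.  174.7] [628.3 240.7]
top pad 0.4 [328.7 118.3] [798.4  48.8]
top vial1 0.52 [341.3 183.1] [608.5  10.2]
top vial1 0.43 [343.2 157.4] [683.2   5.6]
top infusion 0.8 [328.3 118. ] [799.3  49.9]
top tin 0.59 [348.4 225. ] [490.  -10.8]
top tin 0.38 [461.6 199.3] [ 568.4 -329.3]
top pot 0.55 [179.1 192.7] [572.4 465.5]
top carton 0.88 [382.1 119.6] [ 797.7 -105.8]
top carton 0.29 [344.  199.1] [562.8   2.2]
side [  89.6 -504.3  604.9]
side tray 0.63
[... 318 characters left out ...]
8.2 -307.6]
side ball_center 0.43 [467.1 312.5] [ 597.9 -316.5]
side ball_center 0.22 [464.4 307.2] [ 604.4 -305.7]
side spare 0.67 [412.2 297.9] [ 551.2 -222.4]
side hood 0.83 [448.4 291.8] [ 625.  -256.2]
side pad 0.6 [307.4 185.3] [619.4 245.6]
side vial1 0.57 [375.6 216.6] [678.9  18.5]
side vial1 0.5 [347.5 235.2] [570.2   5. ]
side vial1 0.45 [361.8 229.2] [614.5   1.4]
side infusion 0.76 [392.  195.9] [783.8  60.6]
side tin 0.83 [322.3 248.9] [489.9   2.4]
side pot 0.84 [258.3 158.7] [580.  469.4]
side pot 0.55 [345.7 236.7] [563.    3.4]
side carton 0.62 [440.8 220.1] [807.6 -92.3]
side carton 0.51 [358.7 228.9] [608.9   6.9]
1.3 [149.7 606.8 253.3] [-3.1  0.   2.9] 85.32319370868613
```

```bash
python3 - <<'E'
import cv2,numpy as np
a=cv2.imread("pics/top1.png")[130:330,360:520];b=cv2.imread("pics/side1.png")[230:400,360:520]
cv2.imwrite("pics/c1.png",np.hstack([cv2.resize(a,(400,500),interpolation=3),cv2.resize(b[:,:],(400,500),interpolation=3)]))
E
```

```text
(no output)
```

View pics/top1.png

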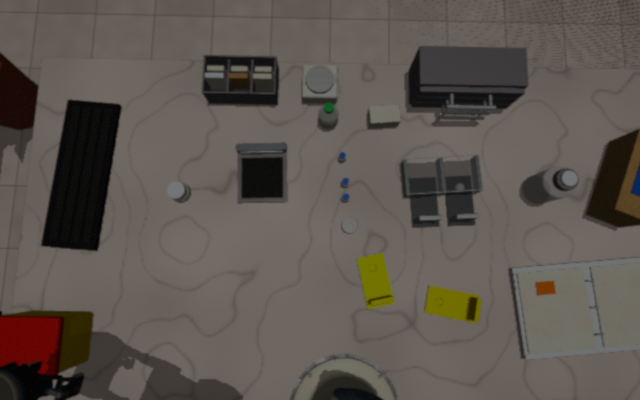

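View pics/side1.png

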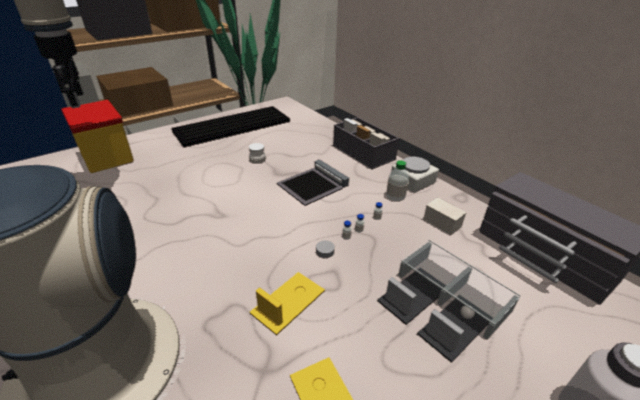

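View pics/c1.png

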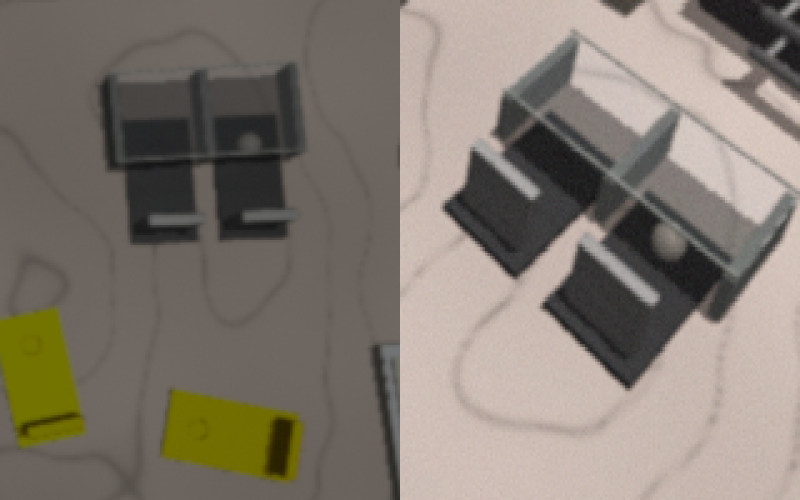

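The ball is in the right-bay tray: ball at top (460,187) and side (467,312), handle top face at top (468,216) and side (448,321). The pad is at top (260,175), with the vials between it and the hood.

```bash
cat >> h.py <<'E'
from scipy.spatial.transform import Rotation as Ro
def plan(P,yaw,base=None):
    """rows units from commanded pose base=(pos,rpy) to world pos P, tool down with tool y at angle yaw"""
    s=read_state();p,e=base or (s["position"],s["eef_rot"])
    R=Ro.from_euler("xyz",e);T=Ro.from_euler("xyz",[np.pi,0,yaw+np.pi/2])
    # Rz(a)Rx(pi): tool y = angle a-pi/2 
    return np.round(R.inv().apply(np.array(P)-p)/30,3),np.round(np.degrees((R.inv()*T).as_rotvec())/5,3)
E
cat > b.py <<'E'
from h import *
np.set_printoptions(precision=3,suppress=True)
print("handle top c",tri(("top",(468,216)),("side",(448,321.2))),atz("top",(468,216),62),atz("side",(448,321.2),62))
print("ball",tri(("top",(459.6,186.8)),("side",(467.2,312.3))),atz("top",(459.6,186.8),16),atz("side",(467.2,312.3),16))
f=lambda x,y:(360+x/2.5,130+y/2.5)
print("near corners",[atz("top",f(*p),6) for p in((219,240),(288,237))],"spare",[atz("top",f(*p),6) for p in((131,243),(198,240))])
g=lambda x,y:(360+(x-400)/2.5,230+y/2.94)
print("side near corners",[atz("side",g(*p),6) for p in((546,303),(630,385))])
print("handle ends side",[atz("side",g(*p),62) for p in((585,237),(655,300))])
print("roof front",[atz("top",f(*p),48) for p in((107,165),(303,152))])
print("roof front side",[atz("side",g(*p),48) for p in((507,92),(738,275))])
s=read_state();print(s["position"],s["eef_rot"],s["joint_pos"])
for P,y in(((480,250,290),.5),((500,-320,200),.0)): print(plan(P,y))
E
python3 b.py
```

```text
handle top c (array([ 513.823, -323.116,   63.859]), np.float64(0.45940103798205684)) [ 513.882 -323.604   62.   ] [ 515.497 -322.62    62.   ]
ball (array([ 599.58 , -317.546,   16.743]), np.float64(3.6770564144164695)) [ 601.052 -319.247   16.   ] [ 598.457 -316.288   16.   ]
near corners [array([ 491.669, -285.926,    6.   ]), array([ 496.399, -362.884,    6.   ])] spare [array([ 486.568, -188.005,    6.   ]), array([ 491.248, -262.557,    6.   ])]
side near corners [array([ 493.271, -287.84 ,    6.   ]), array([ 497.551, -359.772,    6.   ])]
handle ends side [array([ 513.68 , -293.663,   62.   ]), array([ 516.799, -350.367,   62.   ])]
roof front [array([ 566.734, -153.846,   48.   ]), array([ 584.976, -366.736,   48.   ])]
roof front side [array([ 572.457, -167.187,   48.   ]), array([ 590.414, -370.62 ,   48.   ])]
[149.659 606.82  253.266] [-3.142  0.     2.9  ] [ 1.234  0.494  1.345 -0.     1.302 -0.096]
(array([-13.539,  -8.912,  -1.224]), array([-0. ,  0. ,  9.5]))
(array([-18.735, -27.199,   1.777]), array([-0.   ,  0.   , 15.229]))
```

Request:
{"api": "play_rows", "payload": {"commands": [{"dp": [-13.5,-8.9,-1.2],"turn": [0,0,9.5],"gripper": 0.4},{"dp": [-13.5,-8.9,-1.2],"turn": [0,0,9.5],"gripper": 0.4},{"dp": [-13.5,-8.9,-1.2],"turn": [0,0,9.5],"gripper": 0.4},{"dp": [-13.5,-8.9,-1.2],"turn": [0,0,9.5],"gripper": 0.4},{"dp": [-13.5,-8.9,-1.2],"turn": [0,0,9.5],"gripper": 0.4},{"dp": [-13.5,-8.9,-1.2],"turn": [0,0,9.5],"gripper": 0.4},{"dp": [-13.5,-8.9,-1.2],"turn": [0,0,9.5],"gripper": 0.4},{"dp": [-13.5,-8.9,-1.2],"turn": [0,0,9.5],"gripper": 0.4},{"dp": [-13.5,-8.9,-1.2],"turn": [0,0,9.5],"gripper": 0.4}]}}

```text
t: 2.42
position: [481.1, 248.3, 289.5]
eef_rot: [3.141, 0.001, 2.067]
wrist_force: [-1.9, 0.7, -0.3]
width: 51.3
grip_force: 0.0
```

```bash
python3 -c "
from h import *
print(plan((514.5,-323,200),.065))"
```

```text
(array([-17.277,  -8.09 ,   2.986]), array([1.20e-02, 4.00e-03, 4.94e+00]))
```

Request:
{"api": "play_rows", "payload": {"commands": [{"dp": [-17.3,-8.1,3],"turn": [0,0,4.9],"gripper": 0.4},{"dp": [-17.3,-8.1,3],"turn": [0,0,4.9],"gripper": 0.4},{"dp": [-17.3,-8.1,3],"turn": [0,0,4.9],"gripper": 0.4},{"dp": [-17.3,-8.1,3],"turn": [0,0,4.9],"gripper": 0.4},{"dp": [-17.3,-8.1,3],"turn": [0,0,4.9],"gripper": 0.4},{"dp": [-17.3,-8.1,3],"turn": [0,0,4.9],"gripper": 0.4},{"dp": [-17.3,-8.1,3],"turn": [0,0,4.9],"gripper": 0.4},{"dp": [-17.3,-8.1,3],"turn": [0,0,4.9],"gripper": 0.4},{"dp": [-17.3,-8.1,3],"turn": [0,0,4.9],"gripper": 0.4},{"dp": [-17.3,-8.1,3],"turn": [0,0,4.9],"gripper": 0.4}]}}

```text
t: 3.68
position: [514.5, -323.8, 198.5]
eef_rot: [-3.141, 0.0, 1.641]
wrist_force: [-0.8, 0.5, -0.1]
width: 51.6
grip_force: 0.0
```

Request:
{"api": "play_rows", "payload": {"commands": [{"dp": [0,0,0],"turn": [0,0,0],"gripper": 0.4},{"dp": [0,0,0],"turn": [0,0,0],"gripper": 0.4}]}}

```text
t: 3.92
position: [514.6, -319.7, 199.4]
eef_rot: [-3.141, -0.001, 1.644]
wrist_force: [-0.6, -0.1, -1.1]
width: 51.4
grip_force: 0.0
```

```bash
python3 -c "
from h import *
print(read_state()['position'],read_state()['eef_rot'],plan((514.5,-323,51),.065))"
```

```text
[ 514.62975444 -319.6537981   199.44745655] [-3.14139668e+00 -5.74594780e-04  1.64437973e+00] (array([-0.114, -0.012,  4.948]), array([-0.002, -0.007,  0.098]))
```

Request:
{"api": "play_rows", "payload": {"commands": [{"dp": [-0.1,0,1.5],"turn": [0,0,0.1],"gripper": 0.4},{"dp": [-0.1,0,3],"turn": [0,0,0.1],"gripper": 0.4},{"dp": [-0.1,0,4],"turn": [0,0,0.1],"gripper": 0.4},{"dp": [-0.1,0,4.6],"turn": [0,0,0.1],"gripper": 0.4},{"dp": [-0.1,0,4.9],"turn": [0,0,0.1],"gripper": 0.4},{"dp": [-0.1,0,4.9],"turn": [0,0,0.1],"gripper": 0.4},{"dp": [-0.1,0,4.9],"turn": [0,0,0.1],"gripper": 0.4}]}}

```text
t: 4.8
position: [515.2, -324.6, 53.3]
eef_rot: [3.14, 0.001, 1.635]
wrist_force: [-0.1, -0.8, -0.2]
width: 51.3
grip_force: 0.0
```

```bash
python3 -c "
from h import *
a=grab_frame('top')[130:255,400:520];b=grab_frame('side')[240:380,380:520]
cv2.imwrite('pics/c2.png',np.hstack([cv2.resize(a,(400,417),interpolation=3),cv2.resize(b,(400,417),interpolation=3)]))
print(read_state()['position'],read_state()['eef_rot'],read_state()['wrist_force'])"
```

```text
[ 515.08504318 -324.67366603   53.19442784] [3.14049537e+00 9.72729210e-04 1.63432003e+00] [ 0.02526016 -0.47601183  0.07947779]
```

View pics/c2.png

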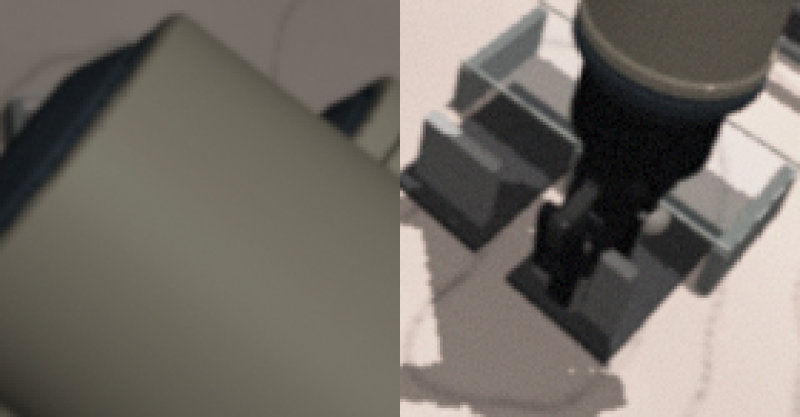

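Request:
{"api": "play_rows", "payload": {"commands": [{"dp": [0,0,0],"turn": [0,0,0],"gripper": 0.6},{"dp": [0,0,0],"turn": [0,0,0],"gripper": 0.7},{"dp": [0,0,0],"turn": [0,0,0],"gripper": 0.76},{"dp": [0,0,0],"turn": [0,0,0],"gripper": 0.8},{"dp": [0,0,0],"turn": [0,0,0],"gripper": 0.84},{"dp": [0,0,0],"turn": [0,0,0],"gripper": 0.88},{"dp": [0,0,0],"turn": [0,0,0],"gripper": 0.92},{"dp": [0,0,0],"turn": [0,0,0],"gripper": 1},{"dp": [0,0,0],"turn": [0,0,0],"gripper": 1}], "newtons": 60}}

```text
t: 6.02
position: [514.7, -324.4, 52.4]
eef_rot: [-3.142, 0.0, 1.634]
wrist_force: [-2.9, 0.4, 4.8]
width: 10.8
grip_force: 58.5
```

```bash
python3 -c "
from h import *
s=read_state();p=s['position'];print(p,s['eef_rot'],s['width'],s['wrist_force'],s['wrist_torque'])
d=np.array([-.997,-.076,0])
print(plan(p+95*d,.065))
print(plan(p+95*d+[0,0,100],.065))"
```

```text
[ 514.6633051  -324.35977594   52.39481925] [-3.14159219e+00  3.95780233e-05  1.63437575e+00] 10.831315342559195 [-2.87479378  0.40439546  4.83472758] [0.09414332 0.28118988 0.0430097 ]
(array([-0.04 , -3.166,  0.   ]), array([-0.   ,  0.   , -0.016]))
(array([-0.04 , -3.166, -3.333]), array([-0.   ,  0.   , -0.016]))
```

Request:
{"api": "play_rows", "payload": {"commands": [{"dp": [0,-0.05,-0.06],"turn": [0,0,0],"gripper": 1},{"dp": [0,-0.2,-0.08],"turn": [0,0,0],"gripper": 1},{"dp": [0,-0.45,-0.08],"turn": [0,0,0],"gripper": 1},{"dp": [-0.01,-0.8,-0.08],"turn": [0,0,0],"gripper": 1},{"dp": [-0.01,-1.2,-0.08],"turn": [0,0,0],"gripper": 1},{"dp": [-0.02,-1.6,-0.08],"turn": [0,0,0],"gripper": 1},{"dp": [-0.02,-2.0,-0.08],"turn": [0,0,0],"gripper": 1},{"dp": [-0.03,-2.4,-0.08],"turn": [0,0,0],"gripper": 1},{"dp": [-0.03,-2.75,-0.08],"turn": [0,0,0],"gripper": 1},{"dp": [-0.04,-3.0,-0.08],"turn": [0,0,0],"gripper": 1}]}}

```text
t: 7.28
position: [424.3, -331.3, 54.7]
eef_rot: [-3.142, -0.0, 1.634]
wrist_force: [1.1, 0.2, -2.7]
width: 11.1
grip_force: 58.4
```

Request:
{"api": "play_rows", "payload": {"commands": [{"dp": [0,-0.15,0],"turn": [0,0,0],"gripper": 1},{"dp": [0,-0.2,0],"turn": [0,0,0],"gripper": 1},{"dp": [0,-0.2,0],"turn": [0,0,0],"gripper": 1}]}}

```text
t: 7.65
position: [419.1, -331.7, 54.7]
eef_rot: [3.141, 0.0, 1.634]
wrist_force: [0.4, -0.8, -2.4]
width: 11.4
grip_force: 58.4
```

```bash
cat > c.py <<'E'
import sys
from h import *
np.set_printoptions(precision=2,suppress=True)
n=sys.argv[1]
a=grab_frame('top');b=grab_frame('side')
for c in('top','side'):
  for k in('ball_center','tray_pocket','pad'):
    for r in spot_point(c,k)[:3]:
      if r["p"]>.3: print(c,k,round(r["p"],2),np.array(r["pixel"]),atz(c,r["pixel"],float(sys.argv[2]) if k!='pad' else 6))
cv2.imwrite(f'pics/{n}t.png',a);cv2.imwrite(f'pics/{n}s.png',b)
s=read_state();print(s['t'],s['position'],s['eef_rot'],s['width'],s['wrist_force'],s['wrist_torque'],s['joint_pos'])
E
python3 c.py d 18; python3 -c "
import cv2,numpy as np
cv2.imwrite('pics/d.png',np.hstack([cv2.resize(cv2.imread('pics/dt.png')[130:290,380:540],(400,400)),cv2.resize(cv2.imread('pics/ds.png')[240:400,360:520],(400,400))]))"
```

```text
top tray_pocket 0.63 [372.6 268.7] [371.07 -76.04  18.  ]
top pad 0.78 [264.8 176.8] [621.26 226.04   6.  ]
side ball_center 0.63 [439.3 343.4] [ 498.96 -328.29   18.  ]
side tray_pocket 0.97 [300.1 284.8] [375.95 -71.31  18.  ]
side tray_pocket 0.92 [439.3 337.7] [ 508.27 -320.88   18.  ]
side tray_pocket 0.64 [321.2 381.3] [ 288.28 -259.28   18.  ]
side pad 0.96 [311.  185.4] [622.39 231.63   6.  ]
8.05 [ 419.07 -331.62   54.67] [3.14 0.   1.63] 11.185425437896845 [ 0.22 -0.31 -2.01] [-0.03  0.06 -0.01] [-0.78  0.65  1.76  0.    0.74 -0.84]
```

View pics/d.png

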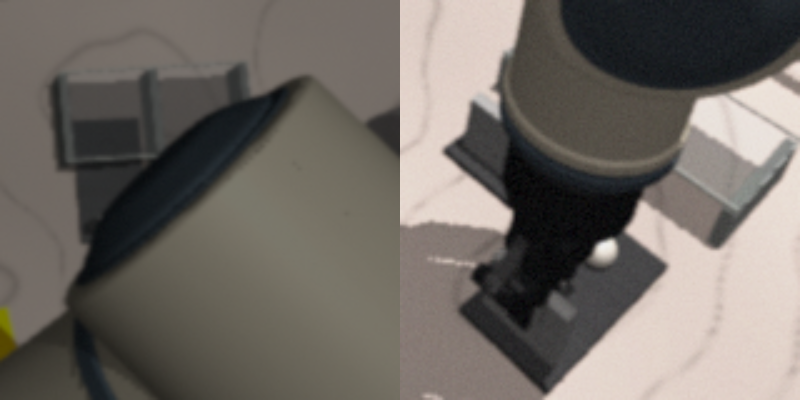

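The ball tray is clear of the hood, lifted about 2 mm, with the ball still in its pocket (side crop (600,250), i.e. about (440,340) full). Next I lift it and refine the pad centre.

Request:
{"api": "play_rows", "payload": {"commands": [{"dp": [0,0,-0.1],"turn": [0,0,0],"gripper": 1},{"dp": [0,0,-0.3],"turn": [0,0,0],"gripper": 1},{"dp": [0,0,-0.7],"turn": [0,0,0],"gripper": 1},{"dp": [0,0,-1.2],"turn": [0,0,0],"gripper": 1},{"dp": [0,0,-1.7],"turn": [0,0,0],"gripper": 1},{"dp": [0,0,-2.2],"turn": [0,0,0],"gripper": 1},{"dp": [0,0,-2.7],"turn": [0,0,0],"gripper": 1},{"dp": [0,0,-3.1],"turn": [0,0,0],"gripper": 1},{"dp": [0,0,-3.4],"turn": [0,0,0],"gripper": 1},{"dp": [0,0,-3.5],"turn": [0,0,0],"gripper": 1}]}}

```text
t: 9.3
position: [419.1, -331.7, 160.2]
eef_rot: [3.141, 0.0, 1.634]
wrist_force: [-0.0, 0.3, -2.1]
width: 11.1
grip_force: 58.4
```

```bash
python3 - <<'E'
from h import *
np.set_printoptions(precision=2,suppress=True)
for c,(x0,x1,y0,y1) in dict(top=(225,300,135,210),side=(265,360,150,210)).items():
    g=cv2.cvtColor(cv2.imread(f"pics/{c}1.png"),6)[y0:y1,x0:x1]
    m=(g<35).astype(np.uint8)
    k=max(cv2.findContours(m,0,2)[0],key=cv2.contourArea)
    M=cv2.minAreaRect(k);print(c,M,cv2.contourArea(k))
    e=cv2.approxPolyDP(k,4,True)[:,0]+[x0,y0]
    P=np.array([atz(c,p,6)[:2] for p in e]);print(e.tolist(),P,P.mean(0))
for P in((605,240),):
  pass
s=read_state();print(s['position'])
for c in("top","side"):
  print(c,[proj(c,p) for p in((625,240,6),(622,232,6))])
E
```

```text
top ((37.0, 42.5), (39.0, 40.0), 90.0) 1528.5
[[242, 159], [243, 197], [281, 196], [281, 158]] [[671.38 292.39]
 [562.6  284.7 ]
 [567.4  178.77]
 [676.43 182.22]] [619.45 234.52]
side ((44.637939453125, 34.844825744628906), (23.95469856262207, 46.238136291503906), 68.19859313964844) 712.0
[[284, 183], [305, 199], [335, 186], [314, 172]] [[565.12 288.4 ]
 [568.7  185.74]
 [677.61 188.22]
 [673.94 287.2 ]] [621.34 237.39]
[ 419.06 -331.73  160.17]
top [array([259.89, 175.4 ]), array([262.69, 176.5 ])]
side [array([310.06, 183.84]), array([310.82, 185.39])]
```

Request:
{"api": "play_rows", "payload": {"commands": [{"dp": [0.1,0.03,0],"turn": [0,0,0],"gripper": 1},{"dp": [0.3,0.08,0],"turn": [0,0,0],"gripper": 1},{"dp": [0.6,0.16,0],"turn": [0,0,0],"gripper": 1},{"dp": [1.0,0.27,0],"turn": [0,0,0],"gripper": 1},{"dp": [1.5,0.41,0],"turn": [0,0,0],"gripper": 1},{"dp": [2.1,0.58,0],"turn": [0,0,0],"gripper": 1},{"dp": [2.8,0.77,0],"turn": [0,0,0],"gripper": 1},{"dp": [3.6,0.99,0],"turn": [0,0,0],"gripper": 1},{"dp": [4.4,1.21,0],"turn": [0,0,0],"gripper": 1},{"dp": [5.2,1.43,0],"turn": [0,0,0],"gripper": 1}]}}

```text
t: 10.55
position: [452.0, -171.5, 159.7]
eef_rot: [3.142, -0.0, 1.635]
wrist_force: [0.3, -0.4, -2.5]
width: 11.2
grip_force: 58.4
```

Request:
{"api": "play_rows", "payload": {"commands": [{"dp": [0.8,0.22,0],"turn": [0,0,0],"gripper": 1},{"dp": [1.6,0.44,0],"turn": [0,0,0],"gripper": 1},{"dp": [2.4,0.66,0],"turn": [0,0,0],"gripper": 1},{"dp": [3.2,0.88,0],"turn": [0,0,0],"gripper": 1},{"dp": [4.0,1.1,0],"turn": [0,0,0],"gripper": 1},{"dp": [4.8,1.32,0],"turn": [0,0,0],"gripper": 1},{"dp": [5.6,1.54,0],"turn": [0,0,0],"gripper": 1},{"dp": [6.4,1.75,0],"turn": [0,0,0],"gripper": 1},{"dp": [7.2,1.97,0],"turn": [0,0,0],"gripper": 1},{"dp": [8.0,2.19,0],"turn": [0,0,0],"gripper": 1}]}}

```text
t: 11.8
position: [501.8, 72.2, 159.7]
eef_rot: [-3.142, -0.0, 1.635]
wrist_force: [-0.2, -0.4, -1.3]
width: 11.1
grip_force: 58.4
```

Request:
{"api": "play_rows", "payload": {"commands": [{"dp": [0.8,0.22,0],"turn": [0,0,0],"gripper": 1},{"dp": [1.6,0.44,0],"turn": [0,0,0],"gripper": 1},{"dp": [2.4,0.66,0],"turn": [0,0,0],"gripper": 1},{"dp": [3.1,0.85,0],"turn": [0,0,0],"gripper": 1},{"dp": [3.7,1.01,0],"turn": [0,0,0],"gripper": 1},{"dp": [4.2,1.15,0],"turn": [0,0,0],"gripper": 1},{"dp": [4.6,1.26,0],"turn": [0,0,0],"gripper": 1},{"dp": [4.95,1.36,0],"turn": [0,0,0],"gripper": 1},{"dp": [5.2,1.42,0],"turn": [0,0,0],"gripper": 1},{"dp": [5.26,1.44,0],"turn": [0,0,0],"gripper": 1}]}}

```text
t: 13.05
position: [535.3, 230.9, 159.6]
eef_rot: [-3.142, 0.0, 1.635]
wrist_force: [-0.1, -0.1, -2.3]
width: 11.2
grip_force: 58.4
```

Request:
{"api": "play_rows", "payload": {"commands": [{"dp": [0,0,0],"turn": [0,0,0],"gripper": 1},{"dp": [0,0,0],"turn": [0,0,0],"gripper": 1},{"dp": [0,0,0],"turn": [0,0,0],"gripper": 1},{"dp": [0,0,0],"turn": [0,0,0],"gripper": 1}]}}

```text
t: 13.55
position: [535.3, 230.5, 159.7]
eef_rot: [-3.142, 0.0, 1.634]
wrist_force: [-0.2, 0.3, -2.1]
width: 11.0
grip_force: 58.4
```

```bash
python3 c.py e 124; python3 -c "
import cv2,numpy as np
cv2.imwrite('pics/e.png',np.hstack([cv2.resize(cv2.imread('pics/et.png')[110:250,200:340],(400,400)),cv2.resize(cv2.imread('pics/es.png')[100:260,240:400],(400,400))]))"
```

```text
top tray_pocket 0.88 [441.1 297.6] [ 305.47 -229.29  124.  ]
top tray_pocket 0.62 [371.  265.8] [379.   -58.69 124.  ]
top tray_pocket 0.51 [347.3 197.1] [548.64   0.99 124.  ]
top pad 0.83 [264.2 176.6] [621.8  227.75   6.  ]
side ball_center 0.55 [308.2 150.8] [611.26 229.64 124.  ]
side tray_pocket 0.87 [299.3 286.6] [ 320.91 -151.98  124.  ]
side tray_pocket 0.81 [320.  380.9] [ 251.43 -302.17  124.  ]
side tray_pocket 0.74 [305.2 147.2] [616.65 251.49 124.  ]
side pad 0.62 [307.5 185.3] [614.36 238.03   6.  ]
13.95 [535.25 230.68 159.67] [3.14 0.   1.63] 11.444046221553236 [ 0.51  0.31 -2.1 ] [-0.01  0.05  0.04] [ 0.3   0.54  1.56 -0.    1.04  0.24]
```

View pics/e.png

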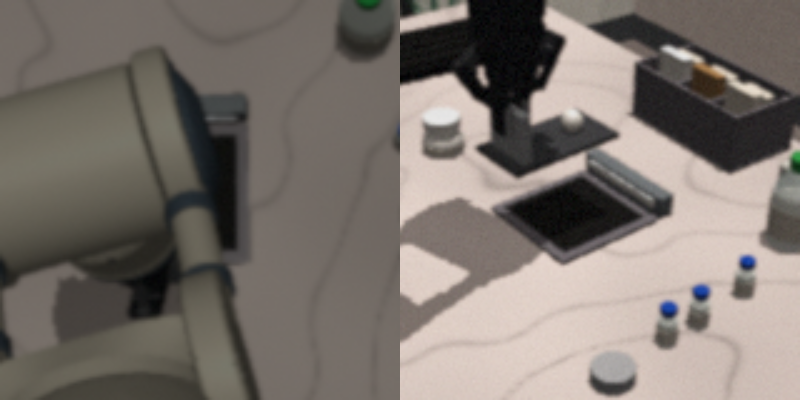

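The side view shows the tray held level above the pad. The ball is in its pocket at about (308,148), which puts it within about 7 mm of the pad's middle, and the bystanders look undisturbed. I'm handing the job in.

```bash
python3 -c "
from plant import *
print(job_done())"
```

```text
the job is handed in; nothing more can be done
None
```

I drew the ball tray out from under the hood and handed the job in with it held still and level about 10 cm above the pad, the ball in its pocket and within about 7 mm of the pad's middle by my camera measurement; no verdict came back.

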